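# Park the rework nozzles in their matching trays

## Task

Tidy the rework bench: park each of the four hot-air nozzles in the tray whose recess has its shape and size, standing upright and flat on the tray's floor, inside the rim. Set them down gently, without dropping them or tipping any over, and leave the flux jar and the circuit board where they are.

Things in the scene. Friction and masses are not known exactly. Their poses are not given: they have to be found in the camera images.
- nozzle_large: loose metal hot-air nozzle standing upright, skirt down: square skirt 60 x 60 mm, skirt and stepped shoulder together 26 mm high, above them a round steel neck 30 mm in diameter from 26 to 72 mm height, to grip; solid, about 150 g. Origin: centre of its underside; z up, x and y along the skirt's sides
- nozzle_oblong: loose metal hot-air nozzle standing upright, skirt down: oblong skirt 64 mm along its x by 34 mm along its y, skirt and stepped shoulder together 26 mm high, above them a round steel neck 30 mm in diameter from 26 to 72 mm height, to grip; solid, about 150 g. Origin: centre of its underside; z up, x and y along the skirt's sides
- nozzle_small: loose metal hot-air nozzle standing upright, skirt down: square skirt 36 x 36 mm, skirt and stepped shoulder together 26 mm high, above them a round steel neck 30 mm in diameter from 26 to 72 mm height, to grip; solid, about 150 g. Origin: centre of its underside; z up, x and y along the skirt's sides
- nozzle_round: loose metal hot-air nozzle standing upright, skirt down: round skirt 48 mm across, skirt and stepped shoulder together 26 mm high, above them a round steel neck 30 mm in diameter from 26 to 72 mm height, to grip; solid, about 150 g. Origin: centre of its underside; z up, x and y along the skirt's sides
- tray_large: fixed parking tray lying on the mat, black floor with a raised aluminium rim: square recess 76 x 76 mm (86 mm outside); the recess is 8 mm larger all round than its nozzle. Floor 3 mm and rim top 8 mm above the table, rim 5 mm wide. Origin: centre of its underside, on the table; x and y along the recess's sides, z up
- tray_oblong: fixed parking tray lying on the mat, black floor with a raised aluminium rim: oblong recess 80 mm along its x by 50 mm along its y (90 x 60 mm outside); the recess is 8 mm larger all round than its nozzle. Floor 3 mm and rim top 8 mm above the table, rim 5 mm wide. Origin: centre of its underside, on the table; x and y along the recess's sides, z up
- tray_small: fixed parking tray lying on the mat, black floor with a raised aluminium rim: square recess 52 x 52 mm (62 mm outside); the recess is 8 mm larger all round than its nozzle. Floor 3 mm and rim top 8 mm above the table, rim 5 mm wide. Origin: centre of its underside, on the table; x and y along the recess's sides, z up
- tray_round: fixed parking tray lying on the mat, black floor with a raised aluminium rim: round recess 64 mm across (74 mm outside); the recess is 8 mm larger all round than its nozzle. Floor 3 mm and rim top 8 mm above the table, rim 5 mm wide. Origin: centre of its underside, on the table; x and y along the recess's sides, z up
- flux_jar: bystander: loose amber jar with a black cap, 48 mm across and 60 mm high, standing on the mat's far side; origin at the centre of its underside. Leave alone
- board: bystander: loose green circuit board on a black carrier, 110 x 130 mm and about 24 mm high, on the right of the mat; origin at the centre of its underside. Leave alone
Things that resemble listed ones, but are neither listed nor needed, are in the scene too. What is shaped like the nozzle_large but green is not meant.

How it is judged:
By the outcome, as a careful person would: the job done as asked, in the order asked, and still so for the second after the job is handed in, with the robot touching nothing.
It also fails if it takes over 99 s, if anything falls off the work surface, if the arm or the gripper's body presses on something with over 40 N, if the wrist force passes 120 N, or if a joint passes its speed limit or range.

## Robot

A 6-joint arm with a two-finger parallel gripper is mounted at the origin on the work surface. World frame = base frame: x ahead of the robot, y to its left, z up, the work surface at z = 0. Lengths are in m, angles in rad, forces in N, time in s.
With the tool pointing down it reaches from about 0.375 to 0.9 m from the base axis. Payload 3.1 kg.
Tool frame: the origin (TCP) lies between the finger pads; the fingertips stand 22 mm ahead of it and the grasp point (between the pads) lies 3 mm ahead of it; z points along the fingers, y is the line along which they close (so a half turn about z gives the same grasp; the last joint's range is limited). The gripper opens to 87 mm and grips with 3 to 60 N. Pads are 19 mm wide; open, the fingers measure 117 mm over their backs; the gripper's body (75 mm by 190 mm) begins 51 mm behind the grasp point.
Start: joints at [-1.524, 0.527, 1.433, -0, 1.181, -0.178], TCP at [0.14, -0.609, 0.245] pointing down, gripper open.
Joint ranges: [-3.08, 3.08], [-0.75, 2.2], [0.22, 2.44], [-1.43, 4.57], [0, 2.65], [-2.85, 2.85]. Speed limits (rad/s): [2.79, 2.79, 3.14, 3.14, 3.14, 3.14].

## Interface

Orientations are given as a unit quaternion [x, y, z, w].
In Python, from rig import robot gives the robot as it stands.
- The arm moves only by the tool move_arm, never from a script. Its argument "series" is text: rows parted by semicolons, each of 6 numbers parted by spaces: the shift along the tool's x, y, z in mm, then the turn, a rotation vector about the tool's x, y, z in degrees. In form: dx dy dz ax ay az; .... A call has 1 to 8 rows; each row is the pose to reach, as a shift and turn from the pose commanded when the call began, along the tool's axes at that moment; what a row does not reach only later rows make up. A row lasts 1/12 s, in which the tool goes at most 41.7 mm and 7.16 degrees, less where a joint would pass 70% of its speed; a pose out of reach is approached as far as the arm can. A call with a gripper value outside its range is refused whole. "jaw" is the opening, from 0 (shut) to 1 (fully open), set as the call begins (left out, the last holds). The fingers move at their own pace and stop on an object; "newtons" is the grip in N (left out, the last holds). Time passes only in rows, so rows that repeat a pose let the fingers close. It gives the time, the measured TCP pose, the force, the opening and the grip force at its end, in the units of the state.
- robot.get_obs(): the state, without advancing time (a new reading comes with each control period).
- robot.camera(name): name is "side" or "top" or "wrist"; returns a dict with "img" (420x560x3 uint8, red, green, blue), "mtx" (3x3 intrinsics, pixels), "world_to_cam" (4x4, takes a point from world to camera coordinates). Camera axes: x right, y down, z forward; pixel columns grow to the right and rows downward; lengths in m; the calibration is good to about 2 mm. The wrist camera is an equidistant fisheye: a pixel r from the principal point sees the ray r / f radians off the axis. A picture is of the moment at which its call begins. There is no depth.
- robot.hand_in(): hands the job in; it is judged then, once.
Trained networks look in a picture, given as the dict that the camera call returned (one of the last four; its "shot" number tells which), for a name from the list of things; names that differ only in an ending like _2 or _b are one class to them, and where a whole thing is asked for, a point or a joint stands for the part that bears it (a point fixed in the world has none). Each returns a list of dicts, best first, with "p" (0 to 1); they miss things now and then, are a little off and sometimes report something else, mostly with a low value. They report only what shows in the picture. A call takes as long as a camera call. They do not tell look-alikes from the thing itself.
- robot.search_frame(picture, thing): "xyz" ([x, y, z] in m, in world coordinates, good to about 4 mm: the middle of the surface that is visible of it).
- robot.tip_of(picture, thing): "xyz" ([x, y, z] in m, in world coordinates, good to about 4 mm: a listed point, or the origin of a listed thing).
The state is a dict: "time": time; "q": joint angles; "joint_velocities": joint speeds; "joint_torque": joint torques, N m; "position": TCP position; "tool_rot": TCP orientation; "ft_force": force on the tool from outside, world axes, zero at the start; "moment": the same for the moment, N m; "grip_width": finger opening in m; "grip_force": force on a finger pad.
Only numpy, scipy, OpenCV 4.12 (cv2) and the standard library are available. Lean on these libraries where they do the work, as an engineer would, in place of code of your own. Each camera call takes 0.05 s, during which the arm holds its last target. There are 200 camera calls.

## Working session

There is one attempt and no reset: what is moved stays moved. The work goes in short steps, Python scripts to look and compute and a tool call to move; the robot and the scene stay as the last step left them, time stands still between calls to the robot, and variables do not carry over. Pictures are saved under pics/ and viewed, at most 14 in all, crops included, and the job is handed in when it is done.

Besides the shell and the picture viewer there is one more tool, called after ">>>" in YAML: its name, and indented under it one key for each argument. move_arm: Moves the arm, as the interface text tells. Its arguments: {"type":"object","properties":{"series":{"type":"string"},"jaw":{"type":"number"},"newtons":{"type":"number"}},"required":["series"]}

```bash
mkdir -p pics; cat > h.py <<'E'
from rig import robot
import cv2, numpy as np
T=['nozzle_large','nozzle_oblong','nozzle_small','nozzle_round','tray_large','tray_oblong','tray_small','tray_round','flux_jar','board']
def save(c,n): cv2.imwrite('pics/'+n+'.png',c['img'][:,:,::-1])
def proj(c,p):
    q=c['world_to_cam']@np.append(p,1); u=c['mtx']@q[:3]; return u[:2]/u[2]
def back(c,uv,z):
    R=c['world_to_cam'][:3,:3];t=c['world_to_cam'][:3,3]
    d=R.T@np.linalg.solve(c['mtx'],[uv[0],uv[1],1]);o=-R.T@t
    return o+d*(z-o[2])/d[2]
E
python3 - <<'E'
from h import *
for n in ['top','side']:
    c=robot.camera(n); save(c,n+'0')
    for t in T:
        print(n,t,[(np.round(d['xyz'],3).tolist(),round(d['p'],2),proj(c,d['xyz']).round().tolist()) for d in robot.tip_of(c,t)[:3]])
o=robot.get_obs();print(o['time'],o['position'],o['tool_rot'],o['grip_width'])
E
```

```text
top nozzle_large [([0.361, 0.1, 0.002], 0.84, [186.0, 292.0]), ([0.355, -0.036, -0.003], 0.82, [245.0, 293.0]), ([0.493, 0.095, -0.0], 0.79, [188.0, 235.0])]
top nozzle_oblong [([0.469, -0.278, 0.001], 0.92, [348.0, 241.0])]
top nozzle_small [([0.634, 0.101, 0.005], 0.77, [184.0, 174.0])]
top nozzle_round [([0.458, -0.111, 0.002], 0.67, [277.0, 248.0])]
top tray_large [([0.626, -0.108, 0.0], 0.92, [274.0, 176.0]), ([0.792, 0.002, -0.001], 0.15, [226.0, 108.0])]
top tray_oblong [([0.489, 0.273, -0.002], 0.75, [110.0, 238.0])]
top tray_small [([0.649, 0.268, 0.003], 0.68, [112.0, 169.0])]
top tray_round [([0.629, -0.27, -0.004], 0.97, [342.0, 174.0])]
top flux_jar [([0.789, -0.005, 0.001], 0.94, [229.0, 109.0])]
top board [([0.549, -0.481, -0.0], 0.61, [431.0, 206.0])]
side nozzle_large [([0.368, 0.094, -0.003], 0.89, [195.0, 190.0]), ([0.306, 0.214, -0.001], 0.86, [167.0, 166.0]), ([0.35, -0.035, 0.003], 0.65, [192.0, 222.0])]
side nozzle_oblong [([0.47, -0.279, 0.002], 0.82, [262.0, 293.0])]
side nozzle_small [([0.634, 0.104, 0.003], 0.88, [295.0, 172.0]), ([0.792, -0.003, 0.0], 0.47, [365.0, 188.0])]
side nozzle_round [([0.46, -0.11, -0.002], 0.57, [243.0, 238.0]), ([0.626, -0.114, -0.0], 0.4, [314.0, 227.0])]
side tray_large [([0.628, -0.112, -0.001], 0.62, [315.0, 227.0])]
side tray_oblong [([0.487, 0.267, -0.003], 0.84, [231.0, 147.0])]
side tray_small [([0.649, 0.269, 0.004], 0.88, [286.0, 138.0])]
side tray_round [([0.629, -0.27, 0.003], 0.72, [337.0, 276.0])]
side flux_jar [([0.789, -0.005, 0.001], 0.92, [365.0, 189.0]), ([0.625, -0.109, -0.0], 0.68, [314.0, 226.0]), ([0.631, -0.269, 0.001], 0.58, [337.0, 276.0])]
side board [([0.789, -0.004, 0.0], 0.71, [364.0, 189.0]), ([0.547, -0.477, 0.0], 0.56, [328.0, 374.0])]
1.1 [ 0.13996847 -0.60909056  0.24455942] [ 9.93633026e-01  1.12665035e-01 -9.29858322e-07 -2.19271501e-06] 0.08702126297103144
```

View pics/top0.png

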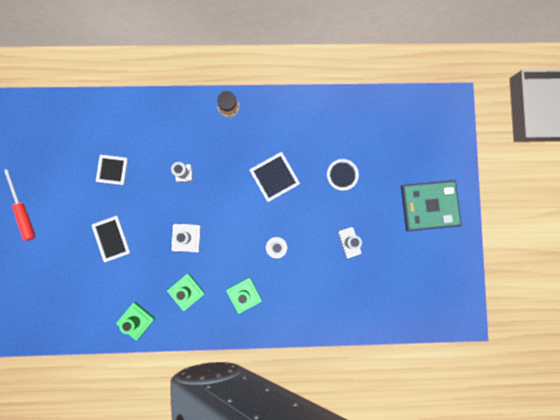

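View pics/side0.png

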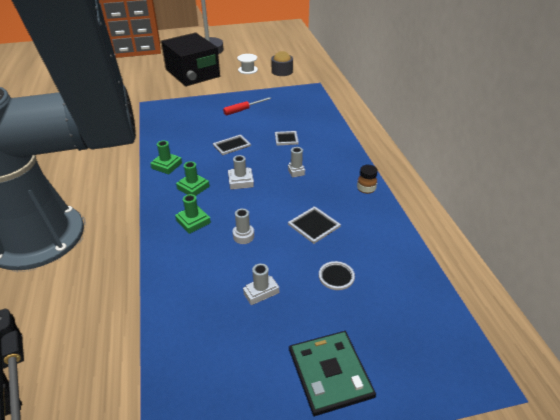

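The top view shows the grey nozzles at these pixels: large (186,238), small (181,171), round (276,247), oblong (349,242). The trays are small (112,170), oblong (110,239), large (275,176) and round (342,175). The green look-alikes are at (185,292), (243,295) and (134,321). The side view agrees. Next I'll measure yaws and heights.

```bash
cat >> h.py <<'E'
def tri(a,ua,b,ub):
    P=[c['mtx']@c['world_to_cam'][:3] for c in (a,b)]
    X=cv2.triangulatePoints(P[0],P[1],np.array(ua,float).reshape(2,1),np.array(ub,float).reshape(2,1)).ravel(); return X[:3]/X[3]
def blob(c,uv,dark,z,r=32):
    h=cv2.cvtColor(c['img'],cv2.COLOR_RGB2HSV).astype(int)
    m=((h[...,2]<60) if dark else ((h[...,1]<70)&(h[...,2]>100))).astype(np.uint8)
    k=np.zeros_like(m); cv2.circle(k,tuple(int(round(x)) for x in uv),r,1,-1); m&=k
    cs=max(cv2.findContours(m,cv2.RETR_EXTERNAL,cv2.CHAIN_APPROX_NONE)[0],key=cv2.contourArea)
    w=np.array([back(c,p[0],z)[:2]*1000 for p in cs],np.float32)
    return cv2.minAreaRect(w)
E
python3 - <<'E'
from h import *
c=robot.camera('top'); s=robot.camera('side')
G={'nozzle_large':(.493,.095),'nozzle_oblong':(.469,-.278),'nozzle_small':(.634,.101),'nozzle_round':(.458,-.111),'tray_large':(.626,-.11),'tray_oblong':(.489,.27),'tray_small':(.649,.268),'tray_round':(.629,-.27)}
near=lambda f,im,t:min(f(im,t) or [{'xyz':[9,9,9]}],key=lambda d:np.hypot(*(np.array(d['xyz'][:2])-G[t])))['xyz']
for t in G:
    a,b=near(robot.tip_of,c,t),near(robot.tip_of,s,t)
    X=tri(c,proj(c,a),s,proj(s,b)); dk=t[0]=='t'
    r=blob(c,proj(c,a),dk,.003 if dk else .015,26 if dk else 20)
    print(t,np.round(a,3),np.round(b,3),'tri',X.round(3),'rect',np.round(r[0]),np.round(r[1]),round(r[2],1))
E
```

```text
nozzle_large [0.491 0.096 0.001] [ 0.485  0.099 -0.   ] tri [0.488 0.096 0.002] rect [487.  97.] [62. 62.] 85.9
nozzle_oblong [ 0.468 -0.278 -0.001] [ 0.47  -0.28   0.001] tri [ 0.469 -0.278 -0.001] rect [ 469. -283.] [66. 46.] 16.8
nozzle_small [ 0.46  -0.11   0.003] [0.637 0.101 0.003] tri [ 0.526 -0.124  0.185] rect [ 460. -109.] [46. 46.] 88.6
nozzle_round [ 0.457 -0.109  0.001] [ 0.463 -0.109 -0.001] tri [ 0.461 -0.109 -0.   ] rect [ 460. -109.] [46. 46.] 88.6Traceback (most recent call last):
  File "<stdin>", line 8, in <module>
  File "h.py", line 18, in blob
    cs=max(cv2.findContours(m,cv2.RETR_EXTERNAL,cv2.CHAIN_APPROX_NONE)[0],key=cv2.contourArea)
ValueError: max() iterable argument is empty
```

>>> move_arm:
  series: "250 -250 0 0 0 0;250 -250 0 0 0 0;250 -250 0 0 0 0;250 -250 0 0 0 0;250 -250 0 0 0 0;250 -250 0 0 0 0;250 -250 0 0 0 0;250 -250 0 0 0 0"
  jaw: 1
  newtons: 25

```text
time: 2.37
position: [0.3176, -0.325, 0.2448]
tool_rot: [0.994, 0.112, 0.0, 0.0]
ft_force: [0.9, 0.3, -1.0]
grip_width: 0.0869
grip_force: 0.0
```

```bash
python3 - <<'E'
from h import *
c=robot.camera('top')
for t,p in {'nozzle_small':(.634,.101),'tray_large':(.626,-.11),'tray_oblong':(.489,.27),'tray_small':(.649,.268),'tray_round':(.629,-.27)}.items():
    dk=t[0]=='t'
    try:
        r=blob(c,proj(c,[*p,.003]),dk,.003 if dk else .015,26 if dk else 20)
        print(t,'rect',np.round(r[0]),np.round(r[1]),round(r[2],1))
    except Exception as e: print(t,e)
w=robot.camera('wrist'); save(w,'w0'); print(w['mtx'],w['world_to_cam'])
o=robot.get_obs();R=__import__('scipy.spatial.transform').spatial.transform.Rotation.from_quat(o['tool_rot']).as_matrix()
print(o['position'],'to (.469,-.28,.245):',R.T@(np.array([.469,-.28,.245])-o['position'])*1000)
E
```

```text
nozzle_small rect [639. 106.] [46. 45.] 89.6
tray_large max() iterable argument is empty
tray_oblong rect [489. 271.] [71. 42.] 19.2
tray_small rect [655. 259.] [58. 31.] 30.9
tray_round max() iterable argument is empty
[[325.1922621    0.         278.71860409]
 [  0.         325.1922621  209.70679459]
 [  0.           0.           1.        ]] [[ 0.22811913 -0.97360989 -0.00674057 -0.38044376]
 [-0.92886289 -0.21969958  0.29823786  0.19126963]
 [-0.29184823 -0.0617727  -0.95446778  0.4676027 ]
 [ 0.          0.          0.          1.        ]]
[ 0.31834155 -0.32042847  0.24443917] to (.469,-.28,.245): [155.91996508  -4.63367613  -0.48686632]
```

View pics/w0.png

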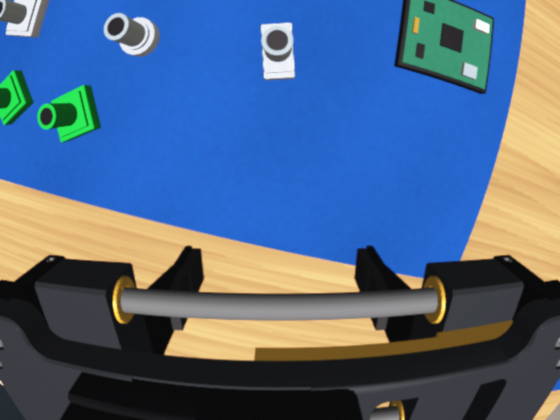

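The wrist view shows the oblong nozzle at (278,50), the round one at (130,33), and the board at (447,45). I'll move above the oblong nozzle and use metric bird's-eye maps.

```bash
cat >> h.py <<'E'
from scipy.spatial.transform import Rotation as Ro
def bev(c,cx,cy,z,half=60,s=2):
    """metric view at height z: col = (cy - y), row = (cx - x): x up, y left; s px per mm"""
    n=2*half*s; r,q=np.mgrid[0:n,0:n]
    X=np.stack([cx-(r/s-half)/1000,cy-(q/s-half)/1000,np.full(r.shape,z)],-1).reshape(-1,1,3)
    T=c['world_to_cam']; rv=cv2.Rodrigues(T[:3,:3])[0]
    uv,_=cv2.fisheye.projectPoints(X,rv,T[:3,3].reshape(3,1),c['mtx'],np.zeros(4))
    uv=uv.reshape(n,n,2).astype(np.float32)
    return cv2.remap(c['img'],uv[...,0],uv[...,1],cv2.INTER_LINEAR)
def rect(c,cx,cy,z,dark,half=60,s=2):
    im=bev(c,cx,cy,z,half,s); h=cv2.cvtColor(im,cv2.COLOR_RGB2HSV).astype(int)
    m=(((h[...,1]<110)|(h[...,2]<70))).astype(np.uint8)   # anything not mat
    cs=cv2.findContours(m,cv2.RETR_EXTERNAL,cv2.CHAIN_APPROX_NONE)[0]
    k=max(cs,key=cv2.contourArea)
    (u,v),(a,b),_=R=cv2.minAreaRect(k)
    p=cv2.boxPoints(R); e=max([p[1]-p[0],p[2]-p[1]],key=np.linalg.norm)
    yaw=np.degrees(np.arctan2(-e[0],-e[1]))%180   # long axis from +x towards +y
    return im,(round(cx+half/1000-v/s/1000,4),round(cy+half/1000-u/s/1000,4)),(round(a/s,1),round(b/s,1)),round(yaw,1)
def to(x,y,z,yaw=None):
    """shift in tool axes (mm) and turn about tool z (deg) to world target"""
    o=robot.get_obs(); R=Ro.from_quat(o['tool_rot']).as_matrix()
    d=R.T@(np.array([x,y,z])-o['position'])*1000
    y0=np.degrees(np.arctan2(R[1,0],R[0,0]))
    print('t',round(o['time'],2),'pos',o['position'].round(4),'yaw',round(y0,1),'shift',d.round(1),'turn z',None if yaw is None else round(-(yaw-y0),1))
E
```

>>> move_arm:
  series: "125 -5 0 0 0 0;125 -5 0 0 0 0;125 -5 0 0 0 0;125 -5 0 0 0 0;125 -5 0 0 0 0;125 -5 0 0 0 0"

```text
time: 2.97
position: [0.437, -0.294, 0.2442]
tool_rot: [0.994, 0.113, -0.001, -0.0]
ft_force: [-0.1, -0.3, -0.0]
grip_width: 0.087
grip_force: 0.0
```

```bash
python3 - <<'E'
from h import *
w=robot.camera('wrist'); save(w,'w1')
ims=[]
for t,p,z in [('oblong',(.469,-.28),.0),('round',(.46,-.109),.0),('trayL',(.626,-.11),.008),('trayR',(.629,-.27),.008)]:
    im,*r=rect(w,*p,z,0); print(t,*r); ims.append(im)
ims.append(bev(w,.469,-.28,.072)); ims.append(bev(w,.46,-.109,.072))
cv2.imwrite('pics/b1.png',np.vstack([np.hstack(ims[:3]),np.hstack(ims[3:])])[:,:,::-1])
to(.469,-.28,.055)
E
```

```text
Traceback (most recent call last):
  File "h.py", line 31, in rect
    im=bev(c,cx,cy,z,half,s); h=cv2.cvtColor(im,cv2.COLOR_RGB2HSV).astype(int)
  File "h.py", line 27, in bev
    uv,_=cv2.fisheye.projectPoints(X,rv,T[:3,3].reshape(3,1),c['mtx'],np.zeros(4))
         ~~~~~~~~~~~~~~~~~~~~~~~~~^^^^^^^^^^^^^^^^^^^^^^^^^^^^^^^^^^^^^^^^^^^^^^^^
cv2.error: OpenCV(4.12.0) /io/opencv/modules/calib3d/src/fisheye.cpp:83: error: (-215:Assertion failed) _tvec.getMat().isContinuous() && _rvec.getMat().isContinuous() in function 'projectPoints'
```

```bash
sed -i 's/T\[:3,3\].reshape(3,1),c/T[:3,3].copy().reshape(3,1),c/' h.py; python3 - <<'E'
from h import *
w=robot.camera('wrist')
ims=[]
for t,p,z in [('oblong',(.469,-.28),.0),('round',(.46,-.109),.0),('trayL',(.626,-.11),.008),('trayR',(.629,-.27),.008)]:
    im,*r=rect(w,*p,z,0); print(t,*r); ims.append(im)
ims.append(bev(w,.469,-.28,.072)); ims.append(bev(w,.46,-.109,.072))
cv2.imwrite('pics/b1.png',np.vstack([np.hstack(ims[:3]),np.hstack(ims[3:])])[:,:,::-1])
to(.469,-.28,.055)
E
```

```text
oblong (0.4651, -0.2791) (69.6, 39.4) 16.6
round (0.4558, -0.0917) (51.3, 81.4) 97.3
trayL (0.6267, -0.1098) (118.5, 119.5) 90.0
trayR (0.64, -0.2698) (98.0, 119.5) 90.0
t 3.07 pos [ 0.4362 -0.2943  0.2443] yaw 12.8 shift [ 35.3  -6.5 189.3] turn z None
```

View pics/b1.png

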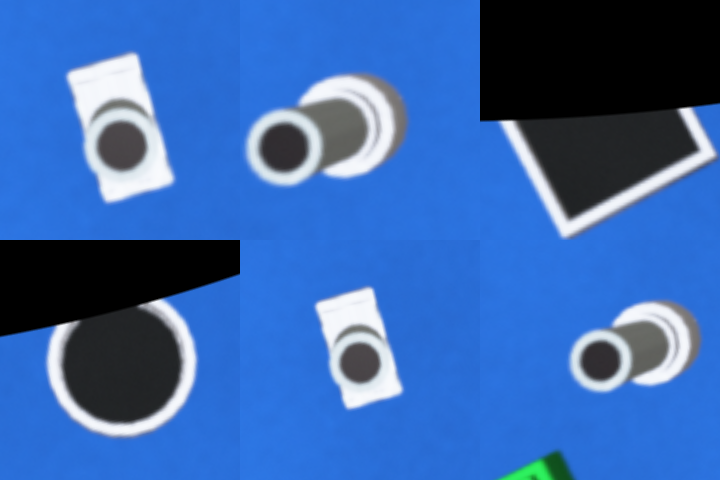

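The neck tops sit at (0.4685,-0.280) for the oblong and (0.460,-0.109) for the round, and the oblong's yaw is 16.6°. Both agree with the network. Now I'll pick the oblong.

>>> move_arm:
  series: "35 -7 0 0 0 0;35 -7 40 0 0 0;35 -7 80 0 0 0;35 -7 120 0 0 0;35 -7 150 0 0 0;35 -7 175 0 0 0;35 -7 189 0 0 0;35 -7 189 0 0 0"

```text
time: 3.73
position: [0.4671, -0.2786, 0.0526]
tool_rot: [0.994, 0.111, -0.002, -0.003]
ft_force: [-1.0, 0.6, 0.1]
grip_width: 0.0872
grip_force: 0.0
```

>>> move_arm:
  series: "0 0 0 0 0 0;0 0 0 0 0 0;0 0 0 0 0 0;0 0 0 0 0 0;0 0 0 0 0 0;0 0 0 0 0 0;0 0 0 0 0 0;0 0 0 0 0 0"
  jaw: 0
  newtons: 25

```text
time: 4.4
position: [0.4703, -0.2791, 0.0558]
tool_rot: [0.994, 0.113, 0.0, 0.0]
ft_force: [-0.1, -0.1, 0.3]
grip_width: 0.0415
grip_force: 0.0
```

>>> move_arm:
  series: "0 0 -5 0 0 0;0 0 -20 0 0 0;0 0 -50 0 0 0;0 0 -80 0 0 0;0 0 -110 0 0 0;0 0 -130 0 0 0;0 0 -140 0 0 0;0 0 -140 0 0 0"

```text
time: 5.07
position: [0.4711, -0.2798, 0.1978]
tool_rot: [0.994, 0.113, 0.002, 0.002]
ft_force: [0.2, -0.8, -2.5]
grip_width: 0.0295
grip_force: 25.0
```

```bash
python3 - <<'E'
from h import *
to(.45,.24,.195,15.3)
E
```

```text
t 5.07 pos [ 0.4711 -0.2798  0.1978] yaw 13.0 shift [  95.9 -511.3    1. ] turn z -2.3
```

>>> move_arm:
  series: "5 -30 0 0 0 0;12 -65 0 0 0 0;20 -105 0 0 0 0;28 -146 0 0 0 0;36 -187 0 0 0 0;43 -228 0 0 0 0;50 -269 0 0 0 0;57 -308 0 0 0 0"

```text
time: 5.73
position: [0.4547, 0.0361, 0.1939]
tool_rot: [0.994, 0.112, -0.002, -0.001]
ft_force: [0.3, -0.4, -1.4]
grip_width: 0.0294
grip_force: 25.0
```

>>> move_arm:
  series: "8 -40 0 0 0 0;15 -80 0 0 0 0;22 -120 0 0 0 0;28 -150 0 0 0 0;34 -180 0 0 0 0;38 -200 0 0 0 0;38 -205 0 0 0 0;38 -205 0 0 0 0"

```text
time: 6.4
position: [0.4463, 0.2431, 0.1939]
tool_rot: [0.993, 0.114, -0.002, 0.0]
ft_force: [-0.5, 0.1, -2.0]
grip_width: 0.029
grip_force: 25.0
```

```bash
python3 - <<'E'
from h import *
w=robot.camera('wrist');save(w,'w2')
s=robot.camera('side');save(s,'s2')
to(.489,.27,.195,15)
ims=[]
for t,p,z in [('trayO',(.489,.27),.008),('trayS',(.649,.269),.008),('large',(.488,.096),.0),('small',(.634,.101),.0)]:
    im,*r=rect(w,*p,z,0); print(t,*r); ims.append(im)
ims.append(bev(w,.488,.096,.072)); ims.append(bev(w,.634,.101,.072))
cv2.imwrite('pics/b2.png',np.vstack([np.hstack(ims[:3]),np.hstack(ims[3:])])[:,:,::-1])
p=proj(s,robot.get_obs()['position'].tolist()).round().astype(int);print(p)
crop=s['img'][max(0,p[1]-70):p[1]+110,max(0,p[0]-90):p[0]+90]
a=cv2.resize(crop,None,fx=2.2,fy=2.2); b=cv2.resize(w['img'],(400,300))
H=max(a.shape[0],300);f=lambda i:cv2.copyMakeBorder(i,0,H-i.shape[0],0,0,0)
cv2.imwrite('pics/c2.png',np.hstack([f(a),f(b)])[:,:,::-1])
E
```

```text
t 6.5 pos [0.4469 0.2413 0.1943] yaw 13.0 shift [ 47.5 -18.5  -0.8] turn z -2.0
trayO (0.489, 0.2692) (92.0, 61.8) 18.8
trayS (0.6613, 0.2692) (95.5, 119.5) 90.0
large (0.4845, 0.0798) (89.4, 65.3) 86.2
small (0.6504, 0.0781) (49.4, 93.4) 117.1
[211  89]
```

View pics/b2.png

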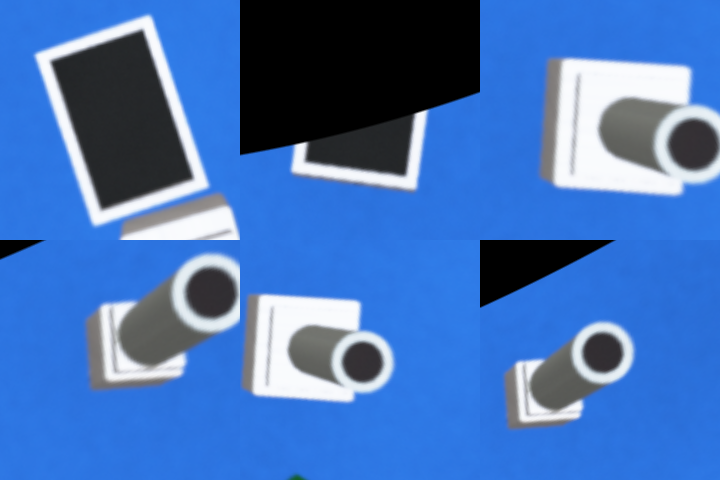

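View pics/c2.png

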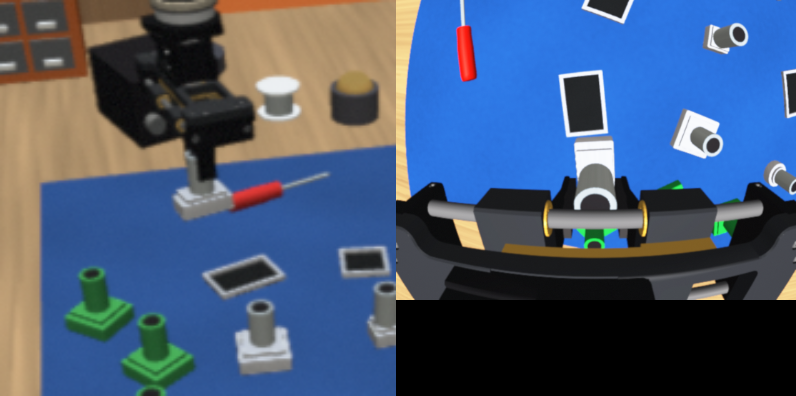

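The oblong tray is at (0.489,0.269) with yaw 18.8°, and the held nozzle is upright. I'll position over the tray and lower to mid-height to measure where the underside hangs.

>>> move_arm:
  series: "20 -8 0 0 0 -1;40 -15 0 0 0 -2.1;49 -18.5 10 0 0 -2.1;49 -18.5 30 0 0 -2.1;49 -18.5 55 0 0 -2.1;49 -18.5 75 0 0 -2.1;49 -18.5 85 0 0 -2.1;49 -18.5 85 0 0 -2.1"

```text
time: 7.17
position: [0.4899, 0.269, 0.108]
tool_rot: [0.992, 0.13, -0.003, 0.001]
ft_force: [0.6, 0.3, -1.9]
grip_width: 0.0294
grip_force: 25.0
```

```bash
python3 - <<'E'
from h import *
for n in ('side','wrist','top'):
    w=robot.camera(n)
    print(n,[(np.round(d['xyz'],4),round(d['p'],2)) for d in robot.tip_of(w,'nozzle_oblong')[:2]])
    if n=='side': s=w
    if n=='wrist': v=w
to(.4905,.2695,.058,15.1)
p=proj(s,[.4905,.2695,.08]).round().astype(int)
a=cv2.resize(s['img'][p[1]-60:p[1]+60,p[0]-60:p[0]+60],(400,400)); b=cv2.resize(v['img'][170:370,180:380],(400,400))
cv2.imwrite('pics/c3.png',np.hstack([a,b])[:,:,::-1])
E
```

```text
side [(array([0.4899, 0.266 , 0.0413]), 0.67)]
wrist [(array([0.4925, 0.2721, 0.0426]), 0.65), (array([0.6502, 0.2749, 0.    ]), 0.38)]
top [(array([0.4958, 0.2681, 0.0418]), 0.53)]
t 7.47 pos [0.4925 0.2713 0.1119] yaw 15.0 shift [-2.5  1.2 53.9] turn z -0.1
```

View pics/c3.png

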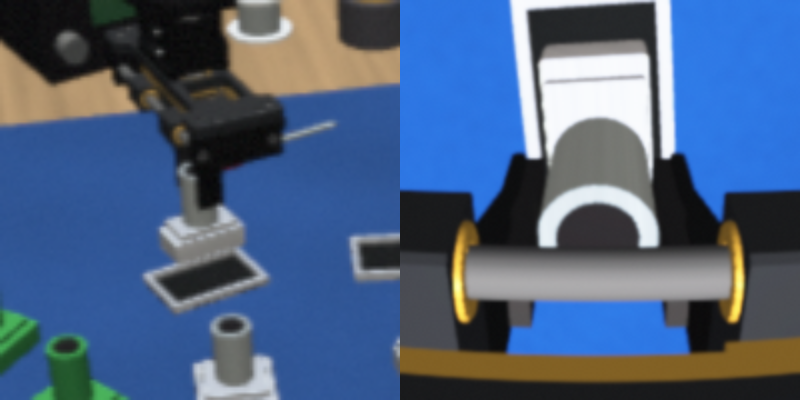

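All three networks put the underside at about z=0.042 with the TCP at 0.112, so contact should come near TCP 0.073. I'll descend, then feel for contact.

>>> move_arm:
  series: "-2.5 1 5 0 0 0;-2.5 1 15 0 0 0;-2.5 1 23 0 0 0;-2.5 1 29 0 0 0;-2.5 1 32 0 0 0;-2.5 1 33 0 0 0;-2.5 1 34 0 0 0;-2.5 1 34 0 0 0"

```text
time: 8.13
position: [0.4894, 0.2696, 0.0763]
tool_rot: [0.991, 0.131, -0.0, 0.0]
ft_force: [0.4, 0.1, -2.2]
grip_width: 0.0293
grip_force: 25.0
```

>>> move_arm:
  series: "0 0 0.5 0 0 0;0 0 1 0 0 0;0 0 1.5 0 0 0;0 0 2 0 0 0;0 0 2 0 0 0"

```text
time: 8.55
position: [0.4894, 0.2695, 0.0746]
tool_rot: [0.991, 0.131, 0.0, -0.0]
ft_force: [-0.1, -0.7, -1.6]
grip_width: 0.0292
grip_force: 25.0
```

>>> move_arm:
  series: "0 0 0.5 0 0 0;0 0 1 0 0 0;0 0 1.5 0 0 0;0 0 1.5 0 0 0;0 0 1.5 0 0 0"

```text
time: 8.97
position: [0.4896, 0.2696, 0.0734]
tool_rot: [0.991, 0.131, 0.0, -0.0]
ft_force: [-1.1, -0.4, 1.8]
grip_width: 0.0294
grip_force: 25.0
```

```bash
python3 - <<'E'
from h import *
for n in ('side','top'):
    w=robot.camera(n)
    print(n,[(np.round(d['xyz'],4),round(d['p'],2)) for d in robot.tip_of(w,'nozzle_oblong')[:2]], robot.get_obs()['ft_force'].round(2))
to(.4905,.2695,.073)
E
```

```text
side [(array([0.4898, 0.2712, 0.0063]), 0.64)] [ 0.6  -0.28  2.34]
top [(array([0.4902, 0.2687, 0.004 ]), 0.61)] [-0.18 -0.99  3.64]
t 9.17 pos [0.4896 0.2695 0.0734] yaw 15.0 shift [0.9 0.3 0.4] turn z None
```

Contact felt (about 3 N up). I'll release and go on to the small nozzle.

>>> move_arm:
  series: "0 0 0 0 0 0;0 0 0 0 0 0;0 0 0 0 0 0;0 0 0 0 0 0;0 0 0 0 0 0;0 0 0 0 0 0"
  jaw: 1

```text
time: 9.67
position: [0.4893, 0.2695, 0.0729]
tool_rot: [0.991, 0.131, -0.0, 0.0]
ft_force: [-0.2, 0.1, 1.0]
grip_width: 0.0614
grip_force: 0.0
```

>>> move_arm:
  series: "0 0 -20 0 0 0;0 0 -50 0 0 0;0 0 -90 0 0 0;0 0 -125 0 0 0;0 0 -140 0 0 0;0 0 -140 0 0 0"

```text
time: 10.17
position: [0.492, 0.2705, 0.2176]
tool_rot: [0.991, 0.131, 0.005, -0.001]
ft_force: [0.4, 0.4, -0.2]
grip_width: 0.0861
grip_force: 0.0
```

```bash
python3 - <<'E'
from h import *
to(.60,.115,.2)
E
```

```text
t 10.17 pos [0.492  0.2705 0.2176] yaw 15.0 shift [ 63.7 178.2  18.2] turn z None
```

>>> move_arm:
  series: "64 178 15 0 0 0;64 178 15 0 0 0;64 178 15 0 0 0;64 178 15 0 0 0;64 178 15 0 0 0;64 178 15 0 0 0;64 178 15 0 0 0"

```text
time: 10.75
position: [0.597, 0.1129, 0.1964]
tool_rot: [0.992, 0.129, -0.001, -0.0]
ft_force: [0.2, 0.1, -0.7]
grip_width: 0.0872
grip_force: 0.0
```

```bash
python3 - <<'E'
from h import *
w=robot.camera('wrist')
ims=[bev(w,.638,.0995,0),bev(w,.638,.0995,.072),bev(w,.649,.269,.008),bev(w,.4875,.095,0),bev(w,.489,.269,.008),bev(w,.489,.269,.075)]
print(rect(w,.638,.0995,.0,0)[1:],rect(w,.649,.269,.008,0)[1:])
cv2.imwrite('pics/b4.png',np.vstack([np.hstack(ims[:3]),np.hstack(ims[3:])])[:,:,::-1])
to(.638,.0995,.055)
E
```

```text
((0.6303, 0.0956), (49.4, 45.9), np.float32(4.1)) ((0.649, 0.2681), (65.1, 64.0), np.float32(82.0))
t 10.8 pos [0.5962 0.1141 0.1966] yaw 15.0 shift [ 37.1  25.1 141.5] turn z None
```

View pics/b4.png

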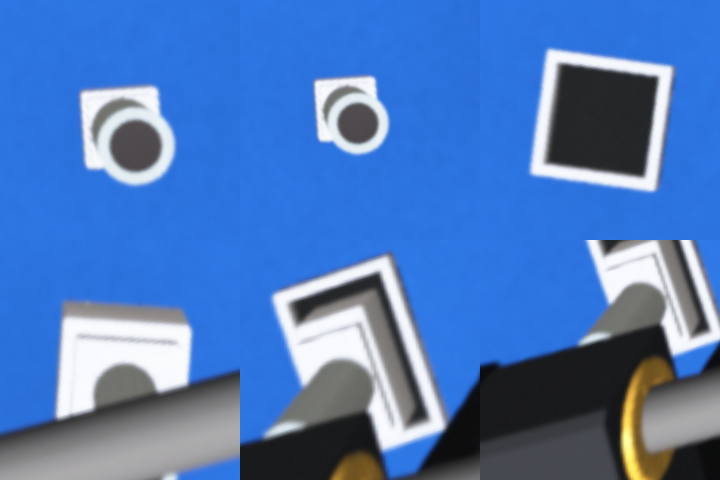

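The oblong sits inside its tray rim. The small nozzle's neck is at (0.637,0.1005) with yaw about +3.5°, and the small tray is at (0.649,0.268) with yaw −8°. Now I'll grasp the small nozzle.

>>> move_arm:
  series: "36 24 0 0 0 0;36 24 20 0 0 0;36 24 60 0 0 0;36 24 95 0 0 0;36 24 120 0 0 0;36 24 135 0 0 0;36 24 141 0 0 0;36 24 141 0 0 0"

```text
time: 11.47
position: [0.636, 0.102, 0.0551]
tool_rot: [0.991, 0.132, -0.002, -0.0]
ft_force: [-0.8, 0.2, -0.1]
grip_width: 0.0871
grip_force: 0.0
```

>>> move_arm:
  series: "0 0 0 0 0 0;0 0 0 0 0 0;0 0 0 0 0 0;0 0 0 0 0 0;0 0 0 0 0 0;0 0 0 0 0 0;0 0 0 0 0 0;0 0 0 0 0 0"
  jaw: 0.25

```text
time: 12.13
position: [0.6384, 0.1003, 0.0572]
tool_rot: [0.991, 0.131, 0.0, 0.0]
ft_force: [-0.7, 0.7, 0.1]
grip_width: 0.0414
grip_force: 0.0
```

>>> move_arm:
  series: "0 0 0 0 0 0;0 0 0 0 0 0;0 0 0 0 0 0;0 0 0 0 0 0"
  jaw: 0

```text
time: 12.47
position: [0.6382, 0.1005, 0.0569]
tool_rot: [0.991, 0.131, -0.0, -0.0]
ft_force: [-0.3, 0.9, 0.4]
grip_width: 0.0294
grip_force: 25.0
```

>>> move_arm:
  series: "0 0 -5 0 0 0;0 0 -20 0 0 0;0 0 -40 0 0 0;0 0 -60 0 0 0;0 0 -70 0 0 0;0 0 -70 0 0 0"

```text
time: 12.97
position: [0.6402, 0.1004, 0.1299]
tool_rot: [0.991, 0.131, 0.003, 0.0]
ft_force: [0.4, 0.5, -1.2]
grip_width: 0.0295
grip_force: 25.0
```

```bash
python3 - <<'E'
from h import *
to(.649,.268,.125,3.5)
E
```

```text
t 12.97 pos [0.6402 0.1004 0.1299] yaw 15.0 shift [  52.  -159.6    4.9] turn z 11.5
```

>>> move_arm:
  series: "9 -25 0 0 0 2;20 -57 0 0 0 4;31 -90 0 0 0 6;41 -120 0 0 0 8;49 -143 0 0 0 10;54 -155 0 0 0 11.5;55 -159 0 0 0 11.5;55 -159 0 0 0 11.5"

```text
time: 13.63
position: [0.6492, 0.2692, 0.1257]
tool_rot: [0.999, 0.032, -0.001, 0.0]
ft_force: [-0.1, 0.0, -1.2]
grip_width: 0.0291
grip_force: 25.0
```

```bash
python3 - <<'E'
from h import *
for n in ('side','top','wrist'):
    w=robot.camera(n)
    print(n,[(np.round(d['xyz'],4),round(d['p'],2)) for d in robot.tip_of(w,'nozzle_small')[:2]])
to(.650,.268,.060,3.5)
b=cv2.resize(w['img'][150:350,180:380],(400,400));cv2.imwrite('pics/c5.png',b[:,:,::-1])
E
```

```text
side [(array([0.6434, 0.2705, 0.0705]), 0.77)]
top [(array([0.6449, 0.2703, 0.0729]), 0.42)]
wrist [(array([0.6453, 0.2718, 0.0705]), 0.94)]
t 13.93 pos [0.6503 0.2668 0.127 ] yaw 3.5 shift [-0.2 -1.2 67. ] turn z -0.0
```

View pics/c5.png

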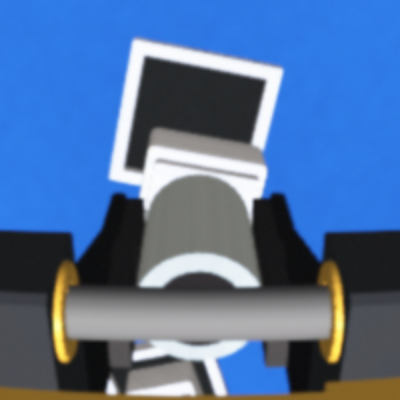

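Yaw matches the tray. The networks put the nozzle slightly behind, so I'll shift 2 mm forward and lower.

>>> move_arm:
  series: "2 0 10 0 0 0;2 0 25 0 0 0;2 0 40 0 0 0;2 0 50 0 0 0;2 0 57 0 0 0;2 0 61 0 0 0;2 0 63 0 0 0;2 0 63 0 0 0"

```text
time: 14.6
position: [0.6523, 0.2683, 0.0638]
tool_rot: [1.0, 0.031, -0.0, 0.0]
ft_force: [-0.9, -0.8, -0.5]
grip_width: 0.0295
grip_force: 25.0
```

>>> move_arm:
  series: "0 0 0.5 0 0 0;0 0 1 0 0 0;0 0 1.5 0 0 0;0 0 2 0 0 0;0 0 2 0 0 0;0 0 2 0 0 0"

```text
time: 15.1
position: [0.6523, 0.2684, 0.0622]
tool_rot: [1.0, 0.031, 0.0, -0.0]
ft_force: [-0.5, 0.4, -0.9]
grip_width: 0.0297
grip_force: 25.0
```

```bash
python3 - <<'E'
from h import *
for n in ('side','top'):
    w=robot.camera(n)
    print(n,[(np.round(d['xyz'],4),round(d['p'],2)) for d in robot.tip_of(w,'nozzle_small')[:2]], robot.get_obs()['ft_force'].round(2))
to(.650,.268,.060,3.5)
E
```

```text
side [(array([ 0.4614, -0.1087,  0.0005]), 0.74), (array([0.6469, 0.2689, 0.0064]), 0.61)] [-0.99 -0.26 -0.73]
top [(array([ 0.6302, -0.2692, -0.0058]), 0.54), (array([0.6467, 0.2709, 0.0093]), 0.5)] [-0.39 -0.45 -0.35]
t 15.3 pos [0.6522 0.2683 0.0621] yaw 3.5 shift [-2.2  0.2  2.1] turn z 0.0
```

>>> move_arm:
  series: "0 0 0.5 0 0 0;0 0 1 0 0 0;0 0 1.5 0 0 0;0 0 2 0 0 0;0 0 2 0 0 0;0 0 2 0 0 0"

```text
time: 15.8
position: [0.6522, 0.2683, 0.06]
tool_rot: [1.0, 0.031, -0.0, 0.0]
ft_force: [-0.6, 0.2, -0.1]
grip_width: 0.0293
grip_force: 25.0
```

>>> move_arm:
  series: "0 0 0.4 0 0 0;0 0 0.8 0 0 0;0 0 0.8 0 0 0;0 0 0.8 0 0 0"

```text
time: 16.13
position: [0.6523, 0.2684, 0.0599]
tool_rot: [1.0, 0.031, 0.0, -0.0]
ft_force: [-1.4, -0.1, 4.5]
grip_width: 0.0293
grip_force: 25.0
```

Contact felt. I'll release, then go to the large nozzle.

>>> move_arm:
  series: "0 0 0 0 0 0;0 0 0 0 0 0;0 0 0 0 0 0;0 0 0 0 0 0;0 0 0 0 0 0;0 0 0 0 0 0;0 0 0 0 0 0"
  jaw: 1

```text
time: 16.72
position: [0.6522, 0.2683, 0.0591]
tool_rot: [1.0, 0.031, -0.0, 0.0]
ft_force: [-0.2, -0.9, -0.5]
grip_width: 0.068
grip_force: 0.0
```

>>> move_arm:
  series: "0 0 -20 0 0 0;0 0 -50 0 0 0;0 0 -90 0 0 0;0 0 -120 0 0 0;0 0 -140 0 0 0;0 0 -140 0 0 0"

```text
time: 17.22
position: [0.6556, 0.2693, 0.2058]
tool_rot: [1.0, 0.031, 0.006, -0.001]
ft_force: [0.5, 0.0, 0.4]
grip_width: 0.0866
grip_force: 0.0
```

>>> move_arm:
  series: "-210 160 0 0 0 0;-210 160 0 0 0 0;-210 160 0 0 0 0;-210 160 0 0 0 0;-210 160 0 0 0 0;-210 160 0 0 0 0;-210 160 0 0 0 0;-210 160 0 0 0 0"

```text
time: 17.88
position: [0.4477, 0.0942, 0.1982]
tool_rot: [1.0, 0.03, -0.003, 0.0]
ft_force: [0.4, 0.5, 0.1]
grip_width: 0.0867
grip_force: 0.0
```

```bash
python3 - <<'E'
from h import *
w=robot.camera('wrist')
ims=[bev(w,.4875,.095,0),bev(w,.4875,.095,.072),bev(w,.649,.268,.008),bev(w,.649,.268,.075),bev(w,.627,-.11,.008),bev(w,.46,-.109,.072)]
print(rect(w,.4875,.095,.0,0)[1:])
cv2.imwrite('pics/b6.png',np.vstack([np.hstack(ims[:3]),np.hstack(ims[3:])])[:,:,::-1])
to(.4875,.095,.055,3.5)
E
```

```text
((0.4846, 0.0961), (65.1, 65.5), np.float32(176.1))
t 17.93 pos [0.4508 0.095  0.1988] yaw 3.4 shift [ 36.9   2.2 143.7] turn z -0.1
```

View pics/b6.png

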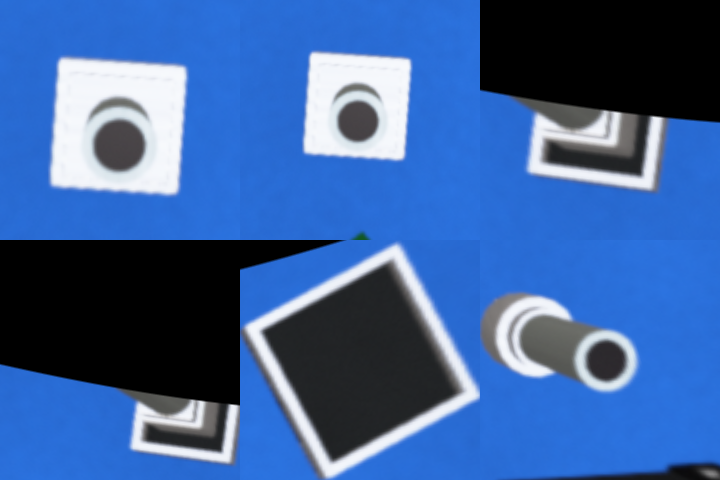

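The small nozzle is standing inside its rim. The large neck is at (0.487,0.096) with yaw −3.9°, and the large tray is at (0.6265,−0.111) with yaw about +28.3°. Now I'll grasp the large nozzle.

>>> move_arm:
  series: "36 1 0 0 0 0;36 1 20 0 0 0;36 1 60 0 0 0;36 1 95 0 0 0;36 1 120 0 0 0;36 1 137 0 0 0;36 1 143 0 0 0;36 1 143 0 0 0"

```text
time: 18.6
position: [0.4887, 0.0975, 0.0543]
tool_rot: [1.0, 0.031, -0.001, -0.0]
ft_force: [-0.5, -0.1, -0.3]
grip_width: 0.0869
grip_force: 0.0
```

>>> move_arm:
  series: "0 0 0 0 0 0;0 0 0 0 0 0;0 0 0 0 0 0;0 0 0 0 0 0;0 0 0 0 0 0;0 0 0 0 0 0;0 0 0 0 0 0;0 0 0 0 0 0"
  jaw: 0.25

```text
time: 19.27
position: [0.4886, 0.0969, 0.0565]
tool_rot: [1.0, 0.031, 0.0, 0.0]
ft_force: [0.6, 1.6, 0.0]
grip_width: 0.0417
grip_force: 0.0
```

>>> move_arm:
  series: "0 0 0 0 0 0;0 0 0 0 0 0;0 0 0 0 0 0;0 0 0 0 0 0"
  jaw: 0

```text
time: 19.6
position: [0.4884, 0.0969, 0.0563]
tool_rot: [1.0, 0.031, -0.0, -0.0]
ft_force: [-0.7, -0.3, 1.7]
grip_width: 0.0299
grip_force: 25.2
```

>>> move_arm:
  series: "0 0 -5 0 0 0;0 0 -20 0 0 0;0 0 -45 0 0 0;0 0 -75 0 0 0;0 0 -95 0 0 0;0 0 -100 0 0 0;0 0 -100 0 0 0"

```text
time: 20.18
position: [0.4893, 0.097, 0.1577]
tool_rot: [1.0, 0.031, 0.002, 0.0]
ft_force: [-0.1, -0.3, -1.5]
grip_width: 0.0297
grip_force: 25.2
```

```bash
python3 - <<'E'
from h import *
to(.6265,-.111,.155,35.6)
E
```

```text
t 20.18 pos [0.4893 0.097  0.1577] yaw 3.5 shift [124.  216.    3.2] turn z -32.1
```

>>> move_arm:
  series: "12 21 0 0 0 -3;28 48 0 0 0 -8;46 80 0 0 0 -13;66 114 0 0 0 -19;85 147 0 0 0 -24;102 177 0 0 0 -29;115 199 0 0 0 -32.1;122 211 0 0 0 -32.1"

```text
time: 20.85
position: [0.6243, -0.1095, 0.1538]
tool_rot: [0.952, 0.306, -0.001, 0.0]
ft_force: [0.6, 0.3, -0.1]
grip_width: 0.0292
grip_force: 25.2
```

>>> move_arm:
  series: "5.5 1 0 0 0 0;5.5 1 15 0 0 0;5.5 1 30 0 0 0;5.5 1 40 0 0 0;5.5 1 45 0 0 0;5.5 1 45 0 0 0"

```text
time: 21.35
position: [0.6266, -0.1024, 0.1089]
tool_rot: [0.952, 0.306, -0.002, -0.002]
ft_force: [-0.5, -0.4, -0.2]
grip_width: 0.0297
grip_force: 25.2
```

```bash
python3 - <<'E'
from h import *
for n in ('side','top','wrist'):
    w=robot.camera(n)
    print(n,[(np.round(d['xyz'],4),round(d['p'],2)) for d in robot.tip_of(w,'nozzle_large') if np.hypot(d['xyz'][0]-.627,d['xyz'][1]+.11)<.05])
to(.6275,-.1105,.0593,35.6)
b=cv2.resize(w['img'][150:350,180:380],(400,400));cv2.imwrite('pics/c7.png',b[:,:,::-1])
E
```

```text
side []
top [(array([ 0.6302, -0.1071,  0.0564]), 0.57)]
wrist [(array([ 0.6231, -0.1015,  0.0558]), 0.91)]
t 21.65 pos [ 0.6289 -0.1038  0.1122] yaw 35.6 shift [-5.   4.5 52.9] turn z 0.0
```

View pics/c7.png

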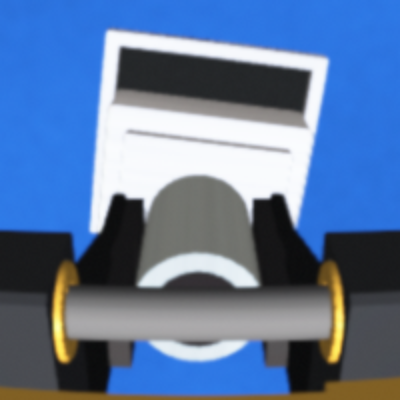

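Yaw is aligned. The hand sits about 7 mm left of target, so I'll correct and lower.

>>> move_arm:
  series: "-5 5 5 0 0 0;-5 5 15 0 0 0;-5 5 27 0 0 0;-5 5 37 0 0 0;-5 5 44 0 0 0;-5 5 48 0 0 0;-5 5 50 0 0 0;-5 5 50 0 0 0"

```text
time: 22.32
position: [0.6268, -0.1105, 0.0604]
tool_rot: [0.952, 0.306, -0.001, -0.0]
ft_force: [-0.6, 0.5, -1.5]
grip_width: 0.029
grip_force: 25.2
```

>>> move_arm:
  series: "0 0 0.5 0 0 0;0 0 1 0 0 0;0 0 1.5 0 0 0;0 0 2 0 0 0;0 0 2 0 0 0;0 0 2 0 0 0"

```text
time: 22.82
position: [0.6272, -0.1108, 0.0595]
tool_rot: [0.952, 0.306, 0.0, 0.0]
ft_force: [0.1, -0.4, -1.2]
grip_width: 0.0294
grip_force: 25.2
```

>>> move_arm:
  series: "0 0 0.5 0 0 0;0 0 1 0 0 0;0 0 1 0 0 0;0 0 1 0 0 0"

```text
time: 23.15
position: [0.6272, -0.1108, 0.0593]
tool_rot: [0.952, 0.306, 0.0, 0.0]
ft_force: [-1.2, 0.9, 5.1]
grip_width: 0.029
grip_force: 25.2
```

>>> move_arm:
  series: "0 0 0 0 0 0;0 0 0 0 0 0;0 0 0 0 0 0;0 0 0 0 0 0;0 0 0 0 0 0;0 0 0 0 0 0;0 0 0 0 0 0"
  jaw: 1

```text
time: 23.73
position: [0.6271, -0.1107, 0.0581]
tool_rot: [0.952, 0.306, -0.0, -0.0]
ft_force: [0.2, -0.4, -0.2]
grip_width: 0.0678
grip_force: 0.0
```

>>> move_arm:
  series: "0 0 -20 0 0 0;0 0 -50 0 0 0;0 0 -90 0 0 0;0 0 -120 0 0 0;0 0 -140 0 0 0;0 0 -140 0 0 0"

```text
time: 24.23
position: [0.6303, -0.1117, 0.204]
tool_rot: [0.952, 0.306, 0.004, 0.003]
ft_force: [0.8, -0.1, 0.4]
grip_width: 0.0866
grip_force: 0.0
```

>>> move_arm:
  series: "-162 -111 0 0 0 7;-162 -111 0 0 0 14;-162 -111 0 0 0 21;-162 -111 0 0 0 25;-162 -111 0 0 0 25;-162 -111 0 0 0 25;-162 -111 0 0 0 25"

```text
time: 24.82
position: [0.4289, -0.1144, 0.1978]
tool_rot: [0.996, 0.092, -0.001, -0.001]
ft_force: [0.9, 0.2, 0.2]
grip_width: 0.0871
grip_force: 0.0
```

```bash
python3 - <<'E'
from h import *
w=robot.camera('wrist')
ims=[bev(w,.46,-.109,.072),bev(w,.629,-.27,.008),bev(w,.6265,-.111,.008)]
cv2.imwrite('pics/b8.png',np.hstack(ims)[:,:,::-1])
to(.46,-.109,.055)
E
```

```text
t 24.87 pos [ 0.4309 -0.1152  0.1981] yaw 10.6 shift [ 29.6  -0.8 143.2] turn z None
```

View pics/b8.png

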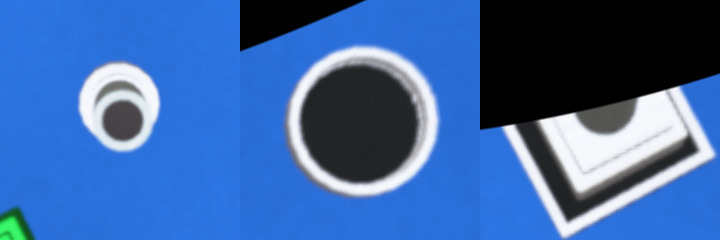

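The round neck is at (0.460,−0.1105) and the round tray at (0.6285,−0.271). The large nozzle sits in its tray. Now I'll grasp the round one.

>>> move_arm:
  series: "29 0.5 0 0 0 0;29 0.5 20 0 0 0;29 0.5 60 0 0 0;29 0.5 95 0 0 0;29 0.5 120 0 0 0;29 0.5 137 0 0 0;29 0.5 143 0 0 0;29 0.5 143 0 0 0"

```text
time: 25.53
position: [0.46, -0.1099, 0.0534]
tool_rot: [0.996, 0.093, -0.001, -0.001]
ft_force: [0.7, -0.0, 0.4]
grip_width: 0.0867
grip_force: 0.0
```

>>> move_arm:
  series: "0 0 0 0 0 0;0 0 0 0 0 0;0 0 0 0 0 0;0 0 0 0 0 0;0 0 0 0 0 0;0 0 0 0 0 0;0 0 0 0 0 0;0 0 0 0 0 0"
  jaw: 0.25

```text
time: 26.2
position: [0.4594, -0.1101, 0.0555]
tool_rot: [0.996, 0.093, 0.0, 0.0]
ft_force: [0.3, -0.4, 0.1]
grip_width: 0.0414
grip_force: 0.0
```

>>> move_arm:
  series: "0 0 0 0 0 0;0 0 0 0 0 0;0 0 0 0 0 0;0 0 0 0 0 0"
  jaw: 0

```text
time: 26.53
position: [0.4593, -0.11, 0.0552]
tool_rot: [0.996, 0.093, -0.0, -0.0]
ft_force: [-0.0, 0.2, 1.2]
grip_width: 0.0294
grip_force: 25.0
```

>>> move_arm:
  series: "0 0 -5 0 0 0;0 0 -20 0 0 0;0 0 -40 0 0 0;0 0 -55 0 0 0;0 0 -60 0 0 0;0 0 -60 0 0 0;0 0 -60 0 0 0"

```text
time: 27.12
position: [0.4593, -0.11, 0.1152]
tool_rot: [0.996, 0.093, 0.0, 0.0]
ft_force: [0.8, 0.3, -1.2]
grip_width: 0.0295
grip_force: 25.0
```

```bash
python3 - <<'E'
from h import *
to(.6295,-.271,.11)
E
```

```text
t 27.12 pos [ 0.4593 -0.11    0.1152] yaw 10.6 shift [137.6 189.6   5.2] turn z None
```

>>> move_arm:
  series: "13 18 0 0 0 0;33 46 0 0 0 0;56 78 0 0 0 0;79 110 0 0 0 0;102 142 0 0 0 0;120 167 0 0 0 0;132 183 0 0 0 0;136 189 0 0 0 0"

```text
time: 27.78
position: [0.6298, -0.2734, 0.1134]
tool_rot: [0.996, 0.092, 0.001, 0.001]
ft_force: [-0.1, -0.5, -1.6]
grip_width: 0.0291
grip_force: 25.0
```

>>> move_arm:
  series: "0 0 0 0 0 0;0 0 5 0 0 0;0 0 15 0 0 0;0 0 15 0 0 0;0 0 15 0 0 0"

```text
time: 28.2
position: [0.6262, -0.269, 0.0988]
tool_rot: [0.996, 0.093, -0.002, -0.001]
ft_force: [0.2, -0.3, -0.5]
grip_width: 0.0297
grip_force: 25.0
```

```bash
python3 - <<'E'
from h import *
for n in ('side','top','wrist'):
    w=robot.camera(n)
    print(n,[(np.round(d['xyz'],4),round(d['p'],2)) for d in robot.tip_of(w,'nozzle_round') if np.hypot(d['xyz'][0]-.628,d['xyz'][1]+.27)<.05])
to(.628,-.271,.0582)
E
```

```text
side [(array([ 0.6262, -0.2706,  0.0416]), 0.57)]
top []
wrist [(array([ 0.634 , -0.2722,  0.0473]), 0.91)]
t 28.5 pos [ 0.6281 -0.2707  0.1008] yaw 10.6 shift [-0.2  0.2 42.6] turn z None
```

>>> move_arm:
  series: "0 0 8 0 0 0;0 0 18 0 0 0;0 0 26 0 0 0;0 0 33 0 0 0;0 0 38 0 0 0;0 0 39 0 0 0;0 0 40 0 0 0;0 0 40 0 0 0"

```text
time: 29.17
position: [0.628, -0.2708, 0.06]
tool_rot: [0.996, 0.093, -0.0, -0.0]
ft_force: [0.4, -0.9, -1.4]
grip_width: 0.0294
grip_force: 25.0
```

>>> move_arm:
  series: "0 0 0.5 0 0 0;0 0 1 0 0 0;0 0 1.5 0 0 0;0 0 2 0 0 0;0 0 2 0 0 0;0 0 2 0 0 0"

```text
time: 29.67
position: [0.628, -0.2707, 0.0584]
tool_rot: [0.996, 0.093, 0.0, 0.0]
ft_force: [-1.2, 0.2, -1.4]
grip_width: 0.0291
grip_force: 25.0
```

>>> move_arm:
  series: "0 0 0.5 0 0 0;0 0 1 0 0 0;0 0 1 0 0 0;0 0 1 0 0 0"

```text
time: 30.0
position: [0.628, -0.2707, 0.0583]
tool_rot: [0.996, 0.093, 0.0, 0.0]
ft_force: [-1.8, 1.3, 5.3]
grip_width: 0.0293
grip_force: 25.0
```

Contact felt. I'll release, retreat towards the base and up, then check from above.

>>> move_arm:
  series: "0 0 0 0 0 0;0 0 0 0 0 0;0 0 0 0 0 0;0 0 0 0 0 0;0 0 0 0 0 0;0 0 0 0 0 0;0 0 0 0 0 0"
  jaw: 1

```text
time: 30.58
position: [0.628, -0.2707, 0.0571]
tool_rot: [0.996, 0.093, -0.0, -0.0]
ft_force: [0.3, -0.2, 0.4]
grip_width: 0.0681
grip_force: 0.0
```

>>> move_arm:
  series: "0 0 -20 0 0 0;0 0 -50 0 0 0;0 0 -90 0 0 0;0 0 -130 0 0 0;0 0 -160 0 0 0;0 0 -170 0 0 0;0 0 -170 0 0 0"

```text
time: 31.17
position: [0.6298, -0.2718, 0.2314]
tool_rot: [0.996, 0.093, 0.003, 0.002]
ft_force: [-0.0, -0.1, 0.7]
grip_width: 0.0866
grip_force: 0.0
```

>>> move_arm:
  series: "-200 0 0 0 0 0;-200 0 0 0 0 0;-200 0 0 0 0 0;-200 0 0 0 0 0;-200 0 0 0 0 0;-200 0 0 0 0 0;-200 0 0 0 0 0"

```text
time: 31.75
position: [0.4291, -0.3069, 0.2253]
tool_rot: [0.996, 0.091, -0.001, -0.002]
ft_force: [0.6, 0.3, 0.9]
grip_width: 0.0871
grip_force: 0.0
```

```bash
python3 - <<'E'
from h import *
c=robot.camera('top'); s=robot.camera('side')
a=cv2.resize(c['img'][80:340,60:480],(800,495)) 
cv2.imwrite('pics/f1.png',a[:,:,::-1]); cv2.imwrite('pics/f2.png',cv2.resize(s['img'][90:330,150:420],(800,600))[:,:,::-1])
E
```

```text
(no output)
```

View pics/f1.png

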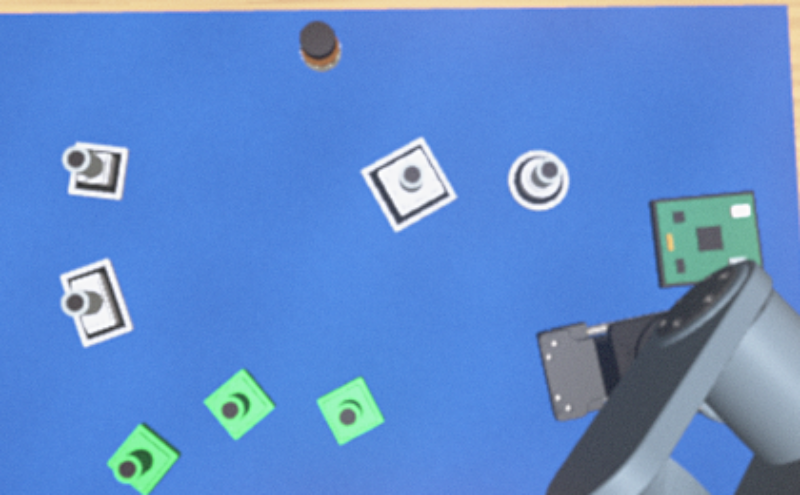

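View pics/f2.png

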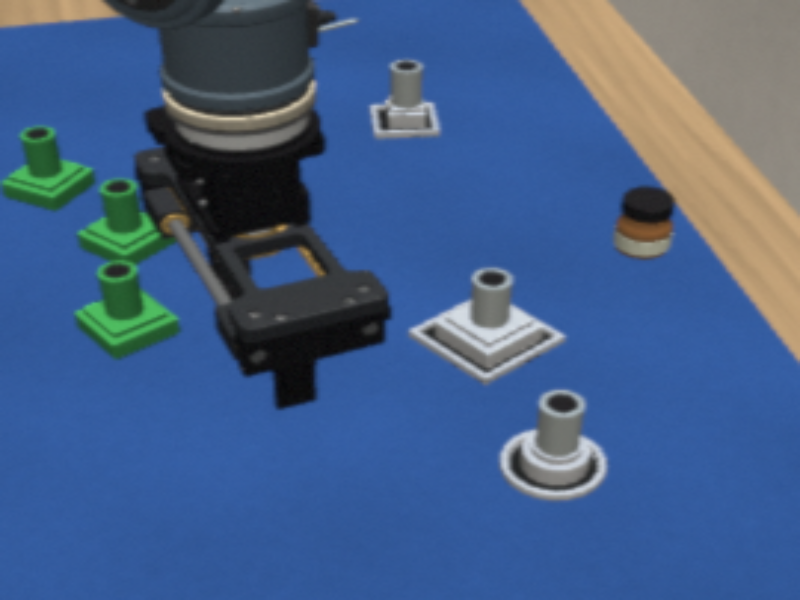

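Both views show all four nozzles upright inside their rims: (95,170), (95,300), (410,180) and (540,178) in the top crop. The jar and board haven't moved.

```bash
python3 -c "
from rig import robot
print(robot.hand_in())"
```

```text
the job is handed in; nothing more can be done
None
```

All four nozzles are parked upright in their matching trays, each lowered until contact was felt before release. The flux jar and board were left alone, and the job was handed in at about 32 s.

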